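# Open the cupboard freshener: press the snap tab, push the cover onto its ledge

## Task

The filter in the white cupboard freshener box has to be laid open for changing. With your fingertips press the orange snap tab fully down to release the grey cover, then push the cover by its yellow rib along its guides until the black filter is completely uncovered and the cover lies flat on the ledge beside it, not sticking out past the ledge's end. Only touch and push, gently: do not grip or lift the cover, and leave the other things on the shelf and the half-open drawer as they are.

Things in the scene. Friction and masses are not known exactly. Their poses are not given: they have to be found in the camera images.
- freshener: White box fixed to the shelf, origin under it, z up; the cover slides off along its own +y. Spans x -55..55, y -115..125 mm. Deck 40 mm high between two full-length side guides (inner faces x +-45.5 mm, tops 50 mm high); both ends open, no end stop. Well with black filter: x -32..32, y -90..-24 mm. Ledge: bare deck, y -2..125 mm. The tab is on its -x side, towards the robot.
- cover: Loose grey plate 88 (x) x 92 (y) x 6 mm, about 0.12 kg, origin at the centre of its underside, axes as the box's. It starts over the filter, origin at (0, -57, 40) mm in the box's frame, its +y edge held by the tab's tooth; once released it slides under about 1 N.
- rib (a point): Centre of the top of the yellow rib on the cover, at (0, -12, 20) mm in the cover's frame, 60 mm above the shelf. The rib is 52 mm long (x), 10 mm thick (y) and stands 14 mm above the plate. It is pushed towards the box's +y.
- tab (a joint): The snap tab's travel down: 0 up, 0.008 m fully pressed (hard stop). About 4 N of friction moves it and it stays where it is left. Its orange tooth, 36 mm wide in the middle of the deck at y -9..-3 mm of the box, sinks below the deck; press it fully, the cover passes only from about 0.007 m on.
- tab_top (a point): Centre of the top face of the tab's orange press pad, 30 (x) x 26 (y) mm, at (-73, -6) mm in the box's frame; 62 mm above the shelf when up, 54 mm when fully pressed; it moves with the tab. Below it a fixed white lug, 36 mm square and 44 mm high.
- ledge_middle (a point): Point on the deck in the middle of the ledge, at (0, 54, 40) mm in the box's frame: the cover's origin lies about here when it is well parked.
- grater: Bystander: loose stainless steel box grater, 90 x 70 mm foot, 228 mm high with a black handle; origin under its centre.
- jar_a: Bystander: loose amber glass jar, 72 mm diameter, 115 mm high with steel screw lid; origin under its centre.
- jar_b: Bystander: a second jar like jar_a.
- saucer: Bystander: loose terracotta saucer, 136 mm diameter, 20 mm high; origin under its centre.
- scoop: Bystander: loose green plastic scoop, tray 75 x 55 x 35 mm with a 95 mm handle to its -x; origin under the tray.
- chest_drawer0 (a joint): Bystander: how far the drawer of the small wooden chest (180 x 200 x 110 mm, turned wooden knob) stands open, m; 0 shut.
- chest_drawer0_handle (a point): Bystander: the drawer's wooden knob.

How it is judged (in metres and radians):
On the way, in this order (a step that is already met when the one before it is completed fails the run):
1. the snap tab is pressed in (7 mm or more) while the cover is still on its seat (value of joint tab above 0.007 m and y of cover in the frame of freshener below -0.047 m), for 0.1 s.
2. the released cover is pushed clear of the filter well (y of cover in the frame of freshener above 0.023 m), for 0.1 s.
At the end, for the whole second after the job is handed in: The cover lies still and flat (within 0.05 rad) on the ledge between its guides, its origin 23 to 82 mm along the box's +y (filter uncovered, at most 3 mm past the ledge's end), and the tab is still pressed in by over 6 mm (y of cover in the frame of freshener between 0.023 and 0.082 m and x of cover in the frame of freshener between -0.006 and 0.006 m and height (world z) of cover between 0.037 and 0.044 m and angle between cover's own z axis and vertical below 0.05 rad and linear speed of cover below 0.01 m/s and value of joint tab above 0.006 m); the robot touches nothing.
It fails at once if the cover is forced off its seat (over 8 mm) with the tab not pressed (y of cover in the frame of freshener above -0.049 m and value of joint tab below 0.005 m).
It fails at once if the cover is lifted more than 10 mm, tipped by more than 0.25 rad or falls off the deck (height (world z) of cover above 0.05 m or height (world z) of cover below 0.03 m or angle between cover's own z axis and vertical above 0.25 rad).
It fails at once if the cover is gripped or pressed with more than 18 N by the fingers (contact force between the fingers and cover above 18 N).
It fails at once if the drawer is moved by more than 10 mm (distance of chest_drawer0_handle from where it was at the start of the episode above 0.01 m).
It fails at once if the grater, a jar, the saucer or the scoop is moved by more than 15 mm or tipped by more than 0.25 rad (distance of any of grater, jar_a, jar_b, saucer, scoop from where it was at the start of the episode above 0.015 m or angle between any of grater, jar_a, jar_b, saucer, scoop's own z axis and vertical above 0.25 rad).
It also fails if it takes over 35 s, if anything falls off the work surface, if the arm or the gripper's body presses on something with over 40 N, if the wrist force passes 120 N, or if a joint passes its speed limit or range.

## Robot

A 6-joint arm with a two-finger parallel gripper is mounted at the origin on the work surface. World frame = base frame: x ahead of the robot, y to its left, z up, the work surface at z = 0. Lengths are in mm, angles in rad, forces in N, time in s.
With the tool pointing down it reaches from about 300 to 775 mm from the base axis. Payload 14.6 kg.
Tool frame: the origin (TCP) lies between the finger pads; the fingertips stand 25 mm ahead of it and the grasp point (between the pads) lies 6 mm ahead of it; z points along the fingers, y is the line along which they close (so a half turn about z gives the same grasp; the last joint's range is limited). The gripper opens to 85 mm and grips with 20 to 120 N. Pads are 22 mm wide; open, the fingers measure 114 mm over their backs; the gripper's body (76 mm by 85 mm) begins 54 mm behind the grasp point. The pads swing forward as they close: fully open they stand 13 mm farther back than shut.
Start: joints at [1.243, 0.3, 1.521, -0, 1.321, -0.067], TCP at [141.817, 531.392, 217.281] pointing down, gripper open.
Joint ranges: [-3.03, 3.03], [-0.79, 2.21], [0.23, 2.52], [-1.04, 4.18], [0, 3.07], [-2.55, 2.55]. Speed limits (rad/s): [2.22, 2.22, 2.57, 3.14, 3.14, 3.14].

## Interface

Orientations are given as a unit quaternion [w, x, y, z].
In Python, from cell import env, optics, workorder gives the robot as it stands.
- The arm moves only by the tool carry_out, never from a script. Its argument "steps" is a list of rows, each an object with "slide": the shift along the tool's x, y, z in m, a list of three; "angular": the turn, a rotation vector about the tool's x, y, z in rad, a list of three; "claw": the gripper's target within -1 to 1 (fully open at 1, half-way at 0, shut at -1). A call has exactly 10 rows; each row shifts and turns the commanded pose from where the row before left it, along the tool's axes as they then stand; what a row does not reach is not made up. A row lasts 1/8 s, in which the tool goes at most 62.5 mm and 10.7 degrees, less where a joint would pass 70% of its speed; a pose out of reach is approached as far as the arm can. A call with a gripper value outside its range is refused whole. The fingers move at their own pace and stop on an object; the grip force is fixed at half the most. Time passes only in rows, so rows that do not move let the fingers close, or fill a call up. It gives the time, the measured TCP pose, the force, the opening and the grip force at its end, in the units of the state.
- env.read_state(): the state, without advancing time (a new reading comes with each control period).
- optics.get_image(name): name is "side" or "top"; returns the picture (420x560x3 uint8, red, green, blue); there is no depth.
- optics.camera_model(name): a dict with "K" (3x3 intrinsics, pixels), "D" ([k1, k2, p1, p2, k3] as OpenCV has them; the pictures are not rectified), "R" (3x3) and "t" (3): a world point X has camera coordinates R X + t. Camera axes: x right, y down, z forward; pixel columns grow to the right and rows downward; lengths in mm; the calibration is good to about 2 mm. A picture is of the moment at which its call begins. camera_model takes no time and is no camera call.
- workorder.close_job(): hands the job in; it is judged then, once.
The state is a dict: "time": time; "joint_positions": joint angles; "joint_velocities": joint speeds; "tau": joint torques, N m; "tool_pos": TCP position; "ee_rot": TCP orientation; "force": force on the tool from outside, world axes, zero at the start; "wrist_torque": the same for the moment, N m; "opening": opening from 0.0 (shut) to 1.0 (fully open); "grasp_force": force on a finger pad.
Only numpy, scipy, OpenCV 4.12 (cv2) and the standard library are available. Lean on these libraries where they do the work, as an engineer would, in place of code of your own. Each camera call takes 0.05 s, during which the arm holds its last target. There are 200 camera calls.

## Working session

There is one attempt and no reset: what is moved stays moved. The work goes in short steps, Python scripts to look and compute and a tool call to move; the robot and the scene stay as the last step left them, time stands still between calls to the robot, and variables do not carry over. Pictures are saved under pics/ and viewed, at most 11 in all, crops included, and the job is handed in when it is done.

Besides the shell and the picture viewer there is one more tool, called after "Emit:" as name([rows], argument=value, ...), one row to a line, values as JSON. carry_out: Moves the arm, as the interface text tells. Its arguments: {"type":"object","properties":{"steps":{"type":"array"}},"required":["steps"]}

```bash
mkdir -p pics; ls
python3 - <<'E'
from cell import env,optics,workorder
import cv2
for n in("top","side"):
    im=optics.get_image(n); cv2.imwrite(f"pics/{n}0.png",im[:,:,::-1])
    c=optics.camera_model(n); print(n,c)
print(env.read_state())
E
```

```text
pics
top {'K': array([[481.73033271,   0.        , 279.56054232],
       [  0.        , 481.73033271, 210.06129883],
       [  0.        ,   0.        ,   1.        ]]), 'D': array([-0.15591624,  0.        ,  0.        ,  0.        ,  0.        ]), 'R': array([[ 0.00875219, -0.99984739, -0.01511936],
       [-0.98223035, -0.00576129, -0.18759088],
       [ 0.18747514,  0.01649253, -0.98213088]]), 't': array([ -21.42828389,  604.32967233, 1141.60092933])}
side {'K': array([[514.76926921,   0.        , 294.51200933],
       [  0.        , 514.76926921, 212.90600723],
       [  0.        ,   0.        ,   1.        ]]), 'D': array([0.06034505, 0.        , 0.        , 0.        , 0.        ]), 'R': array([[ 0.99005371, -0.14007883, -0.01309817],
       [-0.07795338, -0.46868392, -0.87991968],
       [ 0.11711922,  0.8721888 , -0.47494188]]), 't': array([-600.80584828,  101.19309552, 1182.13243323])}
{'time': 0.1, 'joint_positions': array([ 1.24339178e+00,  3.00427595e-01,  1.52150234e+00,  1.70096813e-05,
        1.32074641e+00, -6.65757486e-02]), 'joint_velocities': array([ 0.00091965, -0.00092967,  0.00083989, -0.00021534, -0.00092651,
        0.00109553]), 'tau': array([ 1.25851515e-03, -5.44386327e+01, -3.62368619e+01, -1.60972145e-04,
        3.12799639e-03,  3.30663386e-05]), 'tool_pos': array([141.74684666, 531.18377081, 216.77850726]), 'ee_rot': array([-1.14129803e-04,  1.30047106e-01,  9.91507668e-01, -5.29757294e-04]), 'force': array([ 0.09759965, -0.08662312,  0.33792345]), 'wrist_torque': array([-0.0059198 , -0.00148481, -0.0048668 ]), 'grasp_force': 0.0, 'opening': 0.9968855568848314}
```

View pics/top0.png

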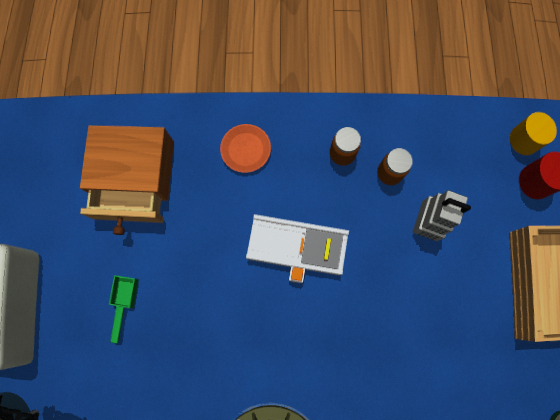

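View pics/side0.png

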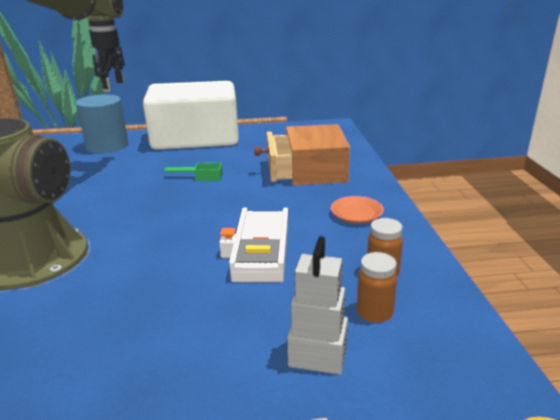

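The top view shows the box at pixels (248–348, 216–274), with the yellow rib at about (327,249) and the orange pad at about (297,274). The ledge points left in the image (+y world). The side view has the rib at (258,248) and the pad at (228,233). There is clear space around the box.

```bash
cat > h.py <<'E'
import numpy as np,cv2
from cell import env,optics,workorder
def ray(n,p):
    c=optics.camera_model(n)
    u=cv2.undistortPoints(np.array([[p]],float),c["K"],c["D"])[0,0]
    R,t=c["R"],c["t"]; return -R.T@t, R.T@np.array([u[0],u[1],1])
def onz(n,p,z):
    o,d=ray(n,p); return o+d*(z-o[2])/d[2]
def tri(p,q):
    o,d=ray("top",p);e,f=ray("side",q)
    s=np.linalg.lstsq(np.c_[d,-f],e-o,rcond=None)[0]; a,b=o+s[0]*d,e+s[1]*f
    return (a+b)/2,np.linalg.norm(a-b)
def hsv(n): return cv2.cvtColor(optics.get_image(n),cv2.COLOR_RGB2HSV)
def blobs(m,roi,amin=8):
    x0,y0,x1,y1=roi; k=np.zeros_like(m);k[y0:y1,x0:x1]=m[y0:y1,x0:x1]
    n,l,s,c=cv2.connectedComponentsWithStats(k); return [(s[i].tolist(),c[i].round(2).tolist(),l==i) for i in range(1,n) if s[i][4]>=amin]
ROI={"top":(235,200,360,295),"side":(205,195,300,290)}
E
python3 - <<'E'
from h import *
c={}
for n in("top","side"):
    h=hsv(n)
    Y=cv2.inRange(h,(22,130,90),(35,255,255)); O=cv2.inRange(h,(3,130,90),(20,255,255))
    for nm,m in(("Y",Y),("O",O)):
        for s,p,_ in blobs(m,ROI[n]): print(n,nm,s,p,onz(n,p,60 if nm=="Y" else 62).round(1))
    if n=="top":
        W=cv2.inRange(h,(0,0,90),(180,90,255)); W|=Y|O
        b=max(blobs(W,ROI[n]),key=lambda b:b[0][4])
        cn=max(cv2.findContours(b[2].astype('uint8'),0,1)[0],key=cv2.contourArea)
        print("hull",cv2.approxPolyDP(cv2.convexHull(cn),3,True)[:,0].tolist())
        for p in cv2.approxPolyDP(cv2.convexHull(cn),3,True)[:,0]: print(p,onz(n,p,50).round(1))
        ys=blobs(Y,ROI[n])[0][2]; v,u=np.nonzero(ys)
        P=np.array([onz(n,q,60)[:2] for q in zip(u,v)]); w,V=np.linalg.eigh(np.cov(P.T)); print("rib axis deg",np.degrees(np.arctan2(V[1,1],V[0,1])), np.ptp(P@V,axis=0))
E
```

```text
top Y [324, 239, 7, 21, 92] [326.97, 249.05] [ 507.5 -133.9   60. ]
top O [300, 238, 4, 15, 34] [301.47, 245.32] [516.1 -71.4  62. ]
top O [291, 267, 12, 14, 129] [296.8, 273.39] [447.6 -60.2  62. ]
hull [[254, 214], [348, 230], [342, 273], [298, 282], [246, 258]]
[254 214] [595.4  47.   50. ]
[348 230] [ 556.3 -187.5   50. ]
[342 273] [ 449.7 -171.3   50. ]
[298 282] [427.3 -63.5  50. ]
[246 258] [485.   64.8  50. ]
rib axis deg 170.09966335125569 [10.49622381 51.09127721]
side Y [246, 246, 24, 7, 166] [257.5, 248.96] [ 508.3 -143.7   60. ]
side O [221, 229, 14, 9, 97] [227.54, 232.45] [447.6 -67.7  62. ]
```

Emit:
carry_out([
  {"slide":[0,0,0],"angular":[0,0,-0.093],"claw":-1},
  {"slide":[-0.034,-0.045,0],"angular":[0,0,0],"claw":-1},
  {"slide":[-0.034,-0.045,0],"angular":[0,0,0],"claw":-1},
  {"slide":[-0.034,-0.045,0],"angular":[0,0,0],"claw":-1},
  {"slide":[-0.034,-0.045,0],"angular":[0,0,0],"claw":-1},
  {"slide":[-0.034,-0.045,0],"angular":[0,0,0],"claw":-1},
  {"slide":[-0.034,-0.045,0],"angular":[0,0,0],"claw":-1},
  {"slide":[-0.034,-0.045,0],"angular":[0,0,0],"claw":-1},
  {"slide":[-0.034,-0.045,0],"angular":[0,0,0],"claw":-1},
  {"slide":[0,0,0],"angular":[0,0,0],"claw":-1},
])

```text
time: 1.45
tool_pos: [351.0, 128.3, 217.3]
ee_rot: [0.0, 0.087, 0.996, -0.0]
force: [-0.8, 0.2, -0.5]
opening: 0.002
grasp_force: 0.0
```

```bash
cat >> h.py <<'E'
from scipy.spatial.transform import Rotation as Ro
O0=np.array([520,-66.5]);YAW=-0.168
def status():
    s=env.read_state(); w,x,y,z=s["ee_rot"]; R=Ro.from_quat([x,y,z,w]).as_matrix()
    B=Ro.from_euler('z',YAW).as_matrix(); d=s["tool_pos"]-[*O0,0]
    print("t",s["time"],"tcp",s["tool_pos"].round(1),"box",(B.T@d).round(1),"F",s["force"].round(1),"open",round(s["opening"],2)); print("tool axes in box\n",(B.T@R).round(3))
    return s,R,B
E
python3 -c "
from h import *
status()"
```

```text
t 1.45 tcp [351.  128.3 217.3] box [-199.2  163.8  217.3] F [-0.8  0.2 -0.5] open 0.0
tool axes in box
 [[-1.     0.006  0.   ]
 [ 0.006  1.    -0.   ]
 [-0.    -0.    -1.   ]]
```

Emit:
carry_out([
  {"slide":[-0.025,-0.034,0],"angular":[0,0,0],"claw":-1},
  {"slide":[-0.025,-0.034,0],"angular":[0,0,0],"claw":-1},
  {"slide":[-0.025,-0.034,0],"angular":[0,0,0],"claw":-1},
  {"slide":[-0.025,-0.034,0],"angular":[0,0,0],"claw":-1},
  {"slide":[-0.025,-0.034,0],"angular":[0,0,0],"claw":-1},
  {"slide":[0,0,0.039],"angular":[0,0,0],"claw":-1},
  {"slide":[0,0,0.039],"angular":[0,0,0],"claw":-1},
  {"slide":[0,0,0.037],"angular":[0,0,0],"claw":-1},
  {"slide":[0,0,0],"angular":[0,0,0],"claw":-1},
  {"slide":[0,0,0],"angular":[0,0,0],"claw":-1},
])

```text
time: 2.7
tool_pos: [445.4, -57.1, 103.6]
ee_rot: [0.001, 0.083, 0.997, -0.0]
force: [0.3, -0.5, 1.0]
opening: -0.0
grasp_force: 0.0
```

```bash
python3 -c "
from h import *
status()
im=np.vstack([cv2.resize(optics.get_image(n)[r[1]-20:r[3]+15,r[0]-15:r[2]+15],(480,300),interpolation=2) for n,r in((a,(ROI[a])) for a in ('top','side'))])
cv2.imwrite('pics/p1.png',im[:,:,::-1])"
```

```text
t 2.7 tcp [445.4 -57.1 103.6] box [-75.1  -3.2 103.6] F [ 0.3 -0.5  1. ] open -0.0
tool axes in box
 [[-1.    -0.001  0.001]
 [-0.001  1.    -0.   ]
 [-0.001 -0.    -1.   ]]
```

View pics/p1.png

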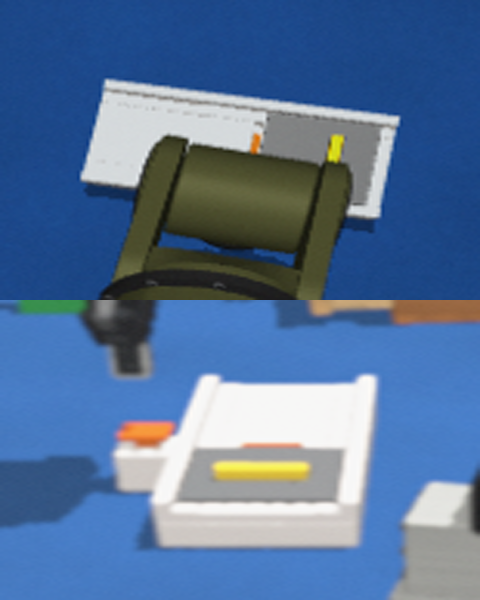

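The lower crop shows the fingertip at about side pixel (224,207) and the pad at about (228,232). I'll check that gap against the calibration.

```bash
python3 -c "
from h import *
c=optics.camera_model('side')
s,_,_=status()
t=s['tool_pos']
P=np.array([t,t-[0,0,25],[447,-60,62],t+[0,0,10]])
print(cv2.projectPoints(P,cv2.Rodrigues(c['R'])[0],c['t'],c['K'],c['D'])[0][:,0].round(1))
h=hsv('side');print([b[:2] for b in blobs(cv2.inRange(h,(3,130,90),(20,255,255)),ROI['side'])])
"
```

```text
t 2.8 tcp [445.6 -57.4 103.9] box [-74.9  -3.4 103.9] F [-0.1 -0.4  1. ] open 0.0
tool axes in box
 [[-1.    -0.001  0.003]
 [-0.001  1.    -0.   ]
 [-0.003 -0.    -1.   ]]
[[225.1 213.8]
 [225.9 223.7]
 [227.2 230.8]
 [224.7 209.8]]
[([221, 229, 14, 9, 97], [227.54, 232.45])]
```

```bash
python3 -c "
from h import *
c=optics.camera_model('side')
im=optics.get_image('side')[150:260,180:300]
cv2.imwrite('pics/p2.png',cv2.resize(im[:,:,::-1],(600,550),interpolation=0))
P=np.array([[142.,531,217],[142,531,192]])
print(cv2.projectPoints(P,cv2.Rodrigues(c['R'])[0],c['t'],c['K'],c['D'])[0][:,0].round(1))
"
```

```text
[[115.2  96.2]
 [116.8 104.5]]
```

View pics/p2.png

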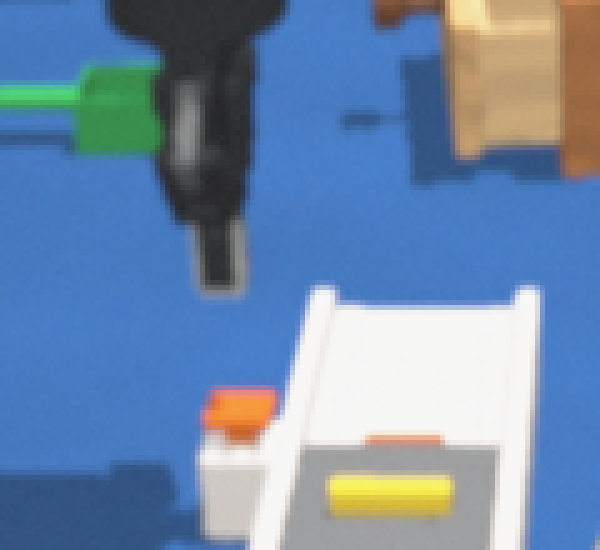

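Tip seen at side pixel (224,208), against (226,224) predicted from the state. So the tip looks about 40 mm higher than reported. I'll descend in small steps and watch the force.

Emit:
carry_out([
  {"slide":[-0.002,-0.003,0],"angular":[0,0,0],"claw":-1},
  {"slide":[0,0,0.003],"angular":[0,0,0],"claw":-1},
  {"slide":[0,0,0.003],"angular":[0,0,0],"claw":-1},
  {"slide":[0,0,0.003],"angular":[0,0,0],"claw":-1},
  {"slide":[0,0,0.003],"angular":[0,0,0],"claw":-1},
  {"slide":[0,0,0.002],"angular":[0,0,0],"claw":-1},
  {"slide":[0,0,0],"angular":[0,0,0],"claw":-1},
  {"slide":[0,0,0],"angular":[0,0,0],"claw":-1},
  {"slide":[0,0,0],"angular":[0,0,0],"claw":-1},
  {"slide":[0,0,0],"angular":[0,0,0],"claw":-1},
])

```text
time: 4.15
tool_pos: [446.2, -60.8, 88.3]
ee_rot: [0.0, 0.084, 0.996, -0.0]
force: [-0.2, -0.8, 0.3]
opening: 0.001
grasp_force: 0.0
```

```bash
cat >> h.py <<'E'
def snap(f):
    im=optics.get_image('side')[150:260,180:300]
    cv2.imwrite(f'pics/{f}.png',cv2.resize(im[:,:,::-1],(480,440),interpolation=0))
E
python3 -c "
from h import *
status();snap('p3')"
```

```text
t 4.15 tcp [446.2 -60.8  88.3] box [-73.7  -6.7  88.3] F [-0.2 -0.8  0.3] open 0.0
tool axes in box
 [[-1. -0.  0.]
 [-0.  1. -0.]
 [-0. -0. -1.]]
```

View pics/p3.png

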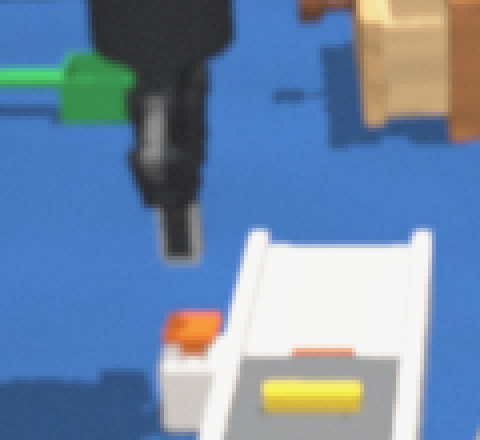

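The tip is at about (225,214), still clear of the pad top at about (228,231), and there is no force. I'll descend 8 mm, which is safe either way.

Emit:
carry_out([
  {"slide":[0,0,0.002],"angular":[0,0,0],"claw":-1},
  {"slide":[0,0,0.002],"angular":[0,0,0],"claw":-1},
  {"slide":[0,0,0.002],"angular":[0,0,0],"claw":-1},
  {"slide":[0,0,0.002],"angular":[0,0,0],"claw":-1},
  {"slide":[0,0,0],"angular":[0,0,0],"claw":-1},
  {"slide":[0,0,0],"angular":[0,0,0],"claw":-1},
  {"slide":[0,0,0],"angular":[0,0,0],"claw":-1},
  {"slide":[0,0,0],"angular":[0,0,0],"claw":-1},
  {"slide":[0,0,0],"angular":[0,0,0],"claw":-1},
  {"slide":[0,0,0],"angular":[0,0,0],"claw":-1},
])

```text
time: 5.45
tool_pos: [446.2, -60.7, 80.3]
ee_rot: [-0.0, 0.084, 0.996, 0.0]
force: [0.1, -0.5, 0.7]
opening: 0.003
grasp_force: 0.0
```

```bash
cat >> h.py <<'E'
def pad():
    h=hsv('side');print('orange',[b[:2] for b in blobs(cv2.inRange(h,(3,130,90),(20,255,255)),ROI['side'])])
E
python3 -c "
from h import *
status();pad()"
```

```text
t 5.45 tcp [446.2 -60.7  80.3] box [-73.7  -6.7  80.3] F [ 0.1 -0.5  0.7] open 0.0
tool axes in box
 [[-1. -0. -0.]
 [-0.  1.  0.]
 [ 0.  0. -1.]]
orange [([222, 229, 13, 9, 93], [227.8, 232.43])]
```

Emit:
carry_out([
  {"slide":[0,0,0.003],"angular":[0,0,0],"claw":-1},
  {"slide":[0,0,0.003],"angular":[0,0,0],"claw":-1},
  {"slide":[0,0,0.003],"angular":[0,0,0],"claw":-1},
  {"slide":[0,0,0.003],"angular":[0,0,0],"claw":-1},
  {"slide":[0,0,0.003],"angular":[0,0,0],"claw":-1},
  {"slide":[0,0,0.003],"angular":[0,0,0],"claw":-1},
  {"slide":[0,0,0.002],"angular":[0,0,0],"claw":-1},
  {"slide":[0,0,0],"angular":[0,0,0],"claw":-1},
  {"slide":[0,0,0],"angular":[0,0,0],"claw":-1},
  {"slide":[0,0,0],"angular":[0,0,0],"claw":-1},
])

```text
time: 6.75
tool_pos: [446.3, -60.8, 60.4]
ee_rot: [0.0, 0.084, 0.996, -0.0]
force: [0.0, 1.0, -0.1]
opening: 0.001
grasp_force: 0.0
```

```bash
python3 -c "
from h import *
status();pad();snap('p4')"
```

```text
t 6.75 tcp [446.3 -60.8  60.4] box [-73.7  -6.7  60.4] F [ 0.   1.  -0.1] open 0.0
tool axes in box
 [[-1. -0.  0.]
 [-0.  1. -0.]
 [-0. -0. -1.]]
orange [([222, 229, 13, 9, 92], [227.75, 232.4])]
```

View pics/p4.png

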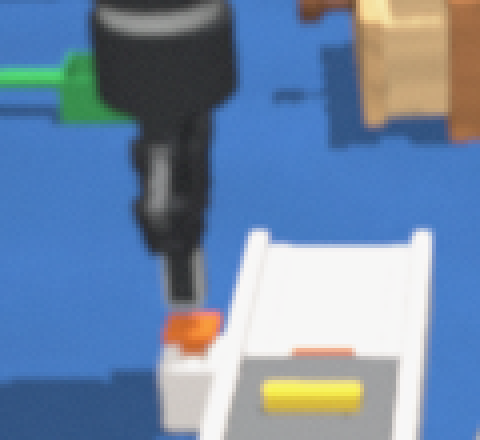

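Tip at about (226,226), just above the pad at about (228,231), and its shadow seems to fall on the pad. I'll keep going down slowly.

Emit:
carry_out([
  {"slide":[0,0,0.003],"angular":[0,0,0],"claw":-1},
  {"slide":[0,0,0.003],"angular":[0,0,0],"claw":-1},
  {"slide":[0,0,0.003],"angular":[0,0,0],"claw":-1},
  {"slide":[0,0,0.003],"angular":[0,0,0],"claw":-1},
  {"slide":[0,0,0.002],"angular":[0,0,0],"claw":-1},
  {"slide":[0,0,0],"angular":[0,0,0],"claw":-1},
  {"slide":[0,0,0],"angular":[0,0,0],"claw":-1},
  {"slide":[0,0,0],"angular":[0,0,0],"claw":-1},
  {"slide":[0,0,0],"angular":[0,0,0],"claw":-1},
  {"slide":[0,0,0],"angular":[0,0,0],"claw":-1},
])

```text
time: 8.1
tool_pos: [446.2, -60.8, 46.3]
ee_rot: [-0.0, 0.084, 0.996, -0.0]
force: [-0.8, 0.3, -0.3]
opening: -0.001
grasp_force: 0.0
```

```bash
python3 -c "
from h import *
status();pad();snap('p5')"
```

```text
t 8.1 tcp [446.2 -60.8  46.3] box [-73.7  -6.7  46.3] F [-0.8  0.3 -0.3] open -0.0
tool axes in box
 [[-1. -0. -0.]
 [-0.  1. -0.]
 [ 0. -0. -1.]]
orange [([222, 229, 13, 9, 61], [228.49, 233.85])]
```

View pics/p5.png

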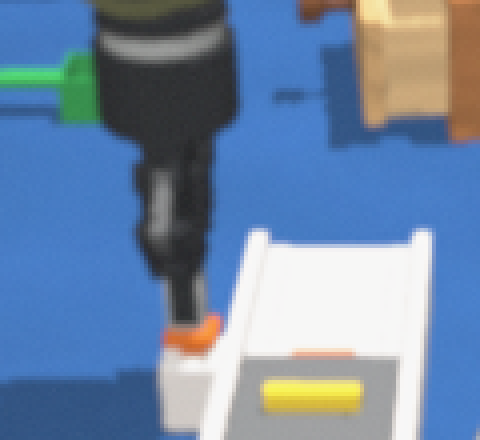

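The tip now covers the back of the pad (tip at about (227,231)), so it is right over the pad and about to touch. Pressing with small steps.

Emit:
carry_out([
  {"slide":[-0.001,0,0.001],"angular":[0,0,0],"claw":-1},
  {"slide":[0,0,0.001],"angular":[0,0,0],"claw":-1},
  {"slide":[0,0,0.001],"angular":[0,0,0],"claw":-1},
  {"slide":[0,0,0.001],"angular":[0,0,0],"claw":-1},
  {"slide":[0,0,0.001],"angular":[0,0,0],"claw":-1},
  {"slide":[0,0,0.001],"angular":[0,0,0],"claw":-1},
  {"slide":[0,0,0.001],"angular":[0,0,0],"claw":-1},
  {"slide":[0,0,0.001],"angular":[0,0,0],"claw":-1},
  {"slide":[0,0,0],"angular":[0,0,0],"claw":-1},
  {"slide":[0,0,0],"angular":[0,0,0],"claw":-1},
])

```text
time: 9.45
tool_pos: [447.1, -60.9, 39.5]
ee_rot: [-0.0, 0.084, 0.996, -0.0]
force: [-13.9, 2.7, 29.6]
opening: 0.001
grasp_force: 14.3
```

```bash
python3 -c "
from h import *
status();pad()"
```

```text
t 9.45 tcp [447.1 -60.9  39.5] box [-72.8  -6.7  39.5] F [-13.9   2.7  29.6] open 0.0
tool axes in box
 [[-1. -0. -0.]
 [-0.  1. -0.]
 [ 0. -0. -1.]]
orange [([222, 232, 13, 7, 54], [228.3, 235.96])]
```

```bash
python3 -c "
from h import *
snap('p6');h=hsv('side');print([b[:2] for b in blobs(cv2.inRange(h,(0,80,60),(20,255,255)),(235,225,285,245),3)])"
```

```text
[]
```

View pics/p6.png

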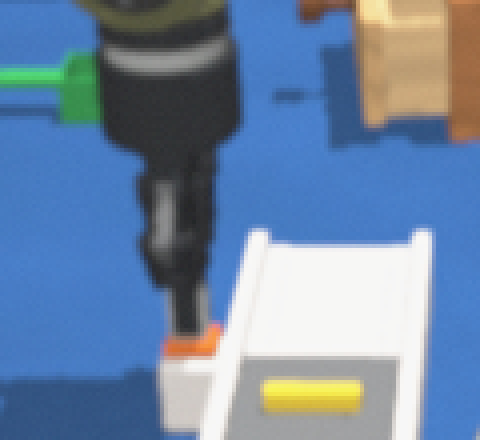

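Tooth gone from view and the pad down about 3 px at (227,236): the tab is pressed onto its stop, with 30 N at the wrist. That puts the true fingertip about 14.5 mm above the reported TCP. Next: lift and go behind the rib.

Emit:
carry_out([
  {"slide":[0,0,-0.015],"angular":[0,0,0],"claw":-1},
  {"slide":[0,0,-0.025],"angular":[0,0,0],"claw":-1},
  {"slide":[-0.02,-0.024,0],"angular":[0,0,0],"claw":-1},
  {"slide":[-0.02,-0.024,0],"angular":[0,0,0],"claw":-1},
  {"slide":[-0.02,-0.024,0],"angular":[0,0,0],"claw":-1},
  {"slide":[-0.013,-0.017,0],"angular":[0,0,0],"claw":-1},
  {"slide":[0,0,0],"angular":[0,0,0],"claw":-1},
  {"slide":[0,0,0.01],"angular":[0,0,0],"claw":-1},
  {"slide":[0,0,0],"angular":[0,0,0],"claw":-1},
  {"slide":[0,0,0],"angular":[0,0,0],"claw":-1},
])

```text
time: 10.85
tool_pos: [504.2, -160.4, 68.3]
ee_rot: [-0.0, 0.084, 0.997, 0.0]
force: [0.6, -0.6, 1.3]
opening: -0.003
grasp_force: 0.0
```

```bash
python3 -c "
from h import *
status();pad();snap('p7')"
```

```text
t 10.85 tcp [ 504.2 -160.4   68.3] box [  0.1 -95.2  68.3] F [ 0.6 -0.6  1.3] open -0.0
tool axes in box
 [[-1.    -0.001 -0.   ]
 [-0.001  1.     0.   ]
 [ 0.     0.    -1.   ]]
orange [([222, 232, 13, 7, 84], [227.65, 234.94])]
```

View pics/p7.png

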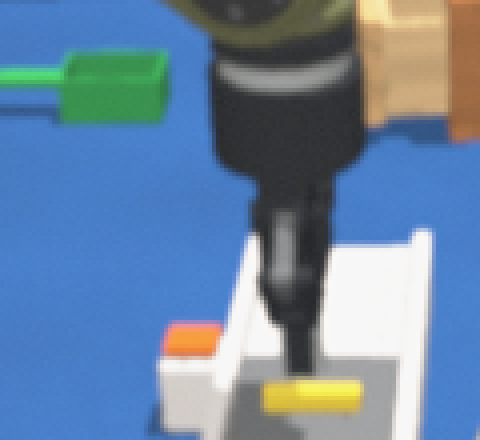

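```bash
python3 -c "
from h import *
c=optics.camera_model('side');B=Ro.from_euler('z',YAW).as_matrix()
s=env.read_state();t=s['tool_pos']
b=lambda x,y,z:B@[x,y,z]+[*O0,0]
pr=lambda P:((cv2.projectPoints(np.array(P,float),cv2.Rodrigues(c['R'])[0],c['t'],c['K'],c['D'])[0][:,0]-[180,150])*4).round(0).tolist()
print('tip +14.5, front edge',pr([t+[0,0,14.5],B@[0,-12,14.5]+t]))
print('rib top front corners/back corners',pr([b(-26,-74,60),b(26,-74,60),b(-26,-64,60),b(26,-64,60),b(0,-74,46)]))
print('pad tip',pr([[447.1,-60.9,54.],[447.1,-60.9,39.5+14.5]]), 'earlier tip',pr([[446.2,-60.8,88.3+14.5]]))
i=optics.get_image('top')[205:285,225:365];cv2.imwrite('pics/p8.png',cv2.resize(i[:,:,::-1],(700,400),interpolation=0))
"
```

```text
tip +14.5, front edge [[303.0, 376.0], [301.0, 388.0]]
rib top front corners/back corners [[259.0, 392.0], [357.0, 392.0], [261.0, 382.0], [358.0, 382.0], [309.0, 414.0]]
pad tip [[190.0, 336.0], [190.0, 336.0]] earlier tip [[182.0, 260.0]]
```

View pics/p8.png

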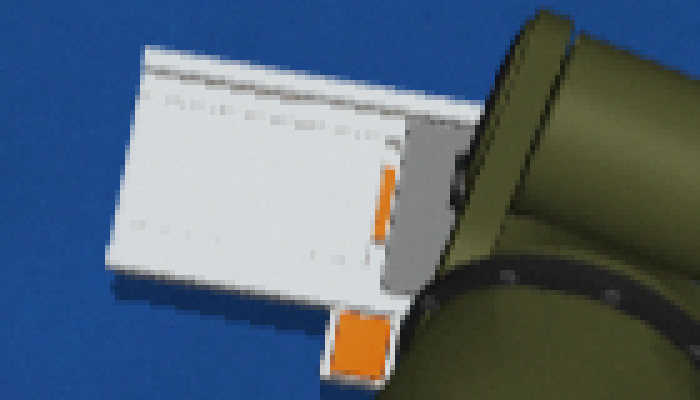

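The predicted tip (303,376) matches the observed (302,375), so the tip model holds. The tooth looks recessed in the deck, the pad is down and the seat is unchanged. I'll back off 8 mm for margin and descend behind the rib.

Emit:
carry_out([
  {"slide":[0,-0.008,0],"angular":[0,0,0],"claw":-1},
  {"slide":[0,0,0.008],"angular":[0,0,0],"claw":-1},
  {"slide":[0,0,0.008],"angular":[0,0,0],"claw":-1},
  {"slide":[0,0,0.005],"angular":[0,0,0],"claw":-1},
  {"slide":[0,0,0.003],"angular":[0,0,0],"claw":-1},
  {"slide":[0,0,0.003],"angular":[0,0,0],"claw":-1},
  {"slide":[0,0,0.003],"angular":[0,0,0],"claw":-1},
  {"slide":[0,0,0],"angular":[0,0,0],"claw":-1},
  {"slide":[0,0,0],"angular":[0,0,0],"claw":-1},
  {"slide":[0,0,0],"angular":[0,0,0],"claw":-1},
])

```text
time: 12.25
tool_pos: [503.0, -168.8, 38.4]
ee_rot: [0.0, 0.084, 0.996, -0.0]
force: [0.8, -0.4, -1.1]
opening: 0.003
grasp_force: 0.0
```

No contact. Pushing slowly along +y.

Emit:
carry_out([
  {"slide":[0,0.003,0],"angular":[0,0,0],"claw":-1},
  {"slide":[0,0.004,0],"angular":[0,0,0],"claw":-1},
  {"slide":[0,0.004,0],"angular":[0,0,0],"claw":-1},
  {"slide":[0,0.004,0],"angular":[0,0,0],"claw":-1},
  {"slide":[0,0.004,0],"angular":[0,0,0],"claw":-1},
  {"slide":[0,0.004,0],"angular":[0,0,0],"claw":-1},
  {"slide":[0,0.004,0],"angular":[0,0,0],"claw":-1},
  {"slide":[0,0.004,0],"angular":[0,0,0],"claw":-1},
  {"slide":[0,0.004,0],"angular":[0,0,0],"claw":-1},
  {"slide":[0,0,0],"angular":[0,0,0],"claw":-1},
])

```text
time: 13.5
tool_pos: [508.8, -133.9, 38.3]
ee_rot: [-0.0, 0.084, 0.996, 0.0]
force: [0.4, 0.6, 0.7]
opening: 0.001
grasp_force: 0.0
```

```bash
cat >> h.py <<'E'
def rib():
    h=hsv('side'); B=Ro.from_euler('z',YAW).as_matrix()
    for s,p,_ in blobs(cv2.inRange(h,(22,130,90),(35,255,255)),(205,150,300,290)):
        q=onz('side',p,55); print('yellow',s,p,'box',(B.T@(q-[*O0,0])).round(1))
E
python3 -c "
from h import *
status();pad();rib()"
```

```text
t 13.5 tcp [ 508.8 -133.9   38.3] box [  0.3 -68.4  38.3] F [0.4 0.6 0.7] open 0.0
tool axes in box
 [[-1. -0. -0.]
 [-0.  1.  0.]
 [ 0.  0. -1.]]
orange [([222, 232, 13, 7, 84], [227.65, 234.94])]
yellow [247, 241, 5, 7, 30] [248.93, 244.07] box [-19.9 -50.6  55. ]
yellow [263, 242, 8, 6, 45] [266.42, 244.36] box [ 18.1 -51.6  55. ]
```

The rib has moved about 18 mm with almost no force and the tab is holding. Continuing.

Emit:
carry_out([
  {"slide":[0,0.005,0],"angular":[0,0,0],"claw":-1},
  {"slide":[0,0.005,0],"angular":[0,0,0],"claw":-1},
  {"slide":[0,0.005,0],"angular":[0,0,0],"claw":-1},
  {"slide":[0,0.005,0],"angular":[0,0,0],"claw":-1},
  {"slide":[0,0.005,0],"angular":[0,0,0],"claw":-1},
  {"slide":[0,0.005,0],"angular":[0,0,0],"claw":-1},
  {"slide":[0,0.005,0],"angular":[0,0,0],"claw":-1},
  {"slide":[0,0.005,0],"angular":[0,0,0],"claw":-1},
  {"slide":[0,0.005,0],"angular":[0,0,0],"claw":-1},
  {"slide":[0,0.005,0],"angular":[0,0,0],"claw":-1},
])

```text
time: 14.85
tool_pos: [517.2, -84.6, 38.3]
ee_rot: [0.0, 0.084, 0.996, -0.0]
force: [-0.0, -0.9, 0.5]
opening: -0.002
grasp_force: 0.4
```

Emit:
carry_out([
  {"slide":[0,0.005,0],"angular":[0,0,0],"claw":-1},
  {"slide":[0,0.005,0],"angular":[0,0,0],"claw":-1},
  {"slide":[0,0.005,0],"angular":[0,0,0],"claw":-1},
  {"slide":[0,0.005,0],"angular":[0,0,0],"claw":-1},
  {"slide":[0,0.005,0],"angular":[0,0,0],"claw":-1},
  {"slide":[0,0.005,0],"angular":[0,0,0],"claw":-1},
  {"slide":[0,0.004,0],"angular":[0,0,0],"claw":-1},
  {"slide":[0,0.003,0],"angular":[0,0,0],"claw":-1},
  {"slide":[0,0,0],"angular":[0,0,0],"claw":-1},
  {"slide":[0,0,0],"angular":[0,0,0],"claw":-1},
])

```text
time: 16.1
tool_pos: [523.4, -48.5, 38.3]
ee_rot: [0.0, 0.084, 0.996, 0.0]
force: [0.1, 0.3, 0.8]
opening: 0.001
grasp_force: 0.0
```

```bash
python3 -c "
from h import *
status();pad();rib()"
```

```text
t 16.1 tcp [523.4 -48.5  38.3] box [ 0.3 18.3 38.3] F [0.1 0.3 0.8] open 0.0
tool axes in box
 [[-1. -0.  0.]
 [-0.  1.  0.]
 [-0.  0. -1.]]
orange [([222, 232, 13, 7, 81], [227.85, 235.04])]
yellow [251, 221, 5, 7, 28] [252.82, 224.21] box [-20.1  36.3  55. ]
yellow [266, 222, 7, 6, 40] [269.0, 224.38] box [17.5 35.7 55. ]
```

Rib at y≈36, so the cover is at y≈48, well inside the range. I'll back off and rise.

Emit:
carry_out([
  {"slide":[0,-0.005,0],"angular":[0,0,0],"claw":-1},
  {"slide":[0,-0.008,0],"angular":[0,0,0],"claw":-1},
  {"slide":[0,-0.005,-0.005],"angular":[0,0,0],"claw":-1},
  {"slide":[0,0,-0.03],"angular":[0,0,0],"claw":-1},
  {"slide":[0.02,-0.02,-0.04],"angular":[0,0,0],"claw":-1},
  {"slide":[0.04,-0.03,-0.03],"angular":[0,0,0],"claw":-1},
  {"slide":[0.04,-0.03,-0.03],"angular":[0,0,0],"claw":-1},
  {"slide":[0.04,-0.03,0],"angular":[0,0,0],"claw":-1},
  {"slide":[0,-0.03,0],"angular":[0,0,0],"claw":-1},
  {"slide":[0,0,0],"angular":[0,0,0],"claw":-1},
])

```text
time: 17.45
tool_pos: [358.4, -182.3, 173.9]
ee_rot: [0.001, 0.085, 0.996, -0.0]
force: [0.7, -0.2, 0.7]
opening: 0.002
grasp_force: 0.0
```

```bash
python3 -c "
from h import *
status();pad();rib()
i=[optics.get_image('side')[190:290,200:320],optics.get_image('top')[190:290,230:370]]
cv2.imwrite('pics/p9.png',np.hstack([cv2.resize(a[:,:,::-1],(400,330)) for a in i]))"
```

```text
t 17.45 tcp [ 358.4 -182.3  173.9] box [-140.  -141.2  173.9] F [ 0.7 -0.2  0.7] open 0.0
tool axes in box
 [[-1.     0.003  0.001]
 [ 0.003  1.    -0.001]
 [-0.001 -0.001 -1.   ]]
orange [([222, 232, 13, 7, 84], [227.65, 234.94])]
yellow [251, 222, 22, 6, 126] [261.83, 224.44] box [ 0.9 35.3 55. ]
```

View pics/p9.png

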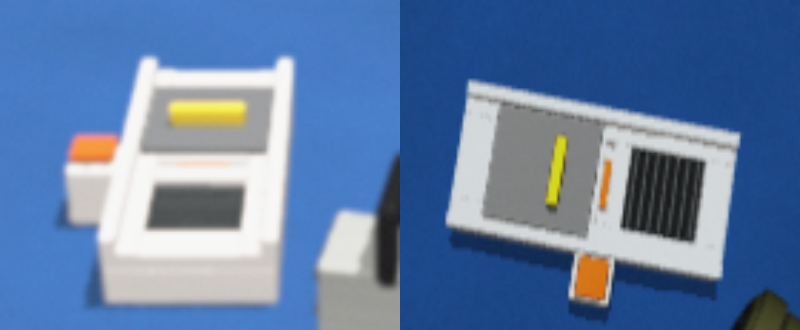

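The filter, around (195,207) in the side crop and (662,195) in the top crop, is fully uncovered. The cover lies flat on the ledge inside its end, the tab is down and the arm is clear.

```bash
python3 -c "
from cell import workorder
print(workorder.close_job())"
```

```text
the job is handed in; nothing more can be done
None
```

The job is handed in (no verdict came back): the tab is pressed down onto its stop, the filter is fully uncovered, the cover lies flat on the ledge at about y = 48 mm, and the arm is clear of everything.

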